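# Knock a jammed bushing out of the turntable nest

### The arm

A 6-joint arm with a two-finger parallel gripper is mounted at the origin on the work surface. World frame = base frame: x ahead of the robot, y to its left, z up, the work surface at z = 0. Lengths are in mm, angles in degrees, forces in N, time in s.
With the tool pointing down it reaches from about 325 to 775 mm from the base axis. Payload 5.5 kg.
Tool frame: the origin (TCP) lies midway between the tips of the shut fingers; the grasp point (between the pads) lies 19 mm behind it; z points along the fingers, y is the line along which they close (so a half turn about z gives the same grasp; the last joint's range is limited). The gripper opens to 85 mm and grips with 20 to 120 N. Pads are 22 mm wide; open, the fingers measure 114 mm over their backs; the gripper's body (76 mm by 85 mm) begins 54 mm behind the grasp point. The pads swing forward as they close: fully open they stand 13 mm farther back than shut.
Start: joints at [-77.046, 5.22, 70.514, -0, 104.267, -3.249], TCP at [167.427, -576.181, 231.275] pointing down, gripper open.
Joint ranges: [-164.24, 164.24], [-49.07, 125.15], [9.68, 141.18], [-86.29, 266.29], [3.28, 154.24], [-151.56, 151.56]. Speed limits (degrees/s): [147.25, 147.25, 172.46, 180, 180, 180].

### API

Orientations are given as a 3x3 rotation matrix whose columns are the frame's x, y, z axes.
In Python, from workcell import readout, read_camera, job gives the robot as it stands.
- The arm moves only by the shell command python3 -m inch 'ROWS'. ROWS is a JSON object of lists of equal length, an entry for each row: "xyz": the shift along the tool's x, y, z in units of 200 mm (1.0 is 200 mm), a list of three; "turn": the turn, a rotation vector about the tool's x, y, z in units of 180 degrees (1.0 is 180 degrees), a list of three; "fingers": the opening, from -1 (shut) to 1 (fully open). A call has 1 to 8 rows; each row is the pose to reach, as a shift and turn from the pose commanded when the call began, along the tool's axes at that moment, turning the shorter way round; what a row does not reach only later rows make up. A row lasts 1/12 s, in which the tool goes at most 41.7 mm and 7.16 degrees, less where a joint would pass 70% of its speed; a pose out of reach is approached as far as the arm can. A call with a number of a shift or a turn outside -1 to 1 is refused whole. A call with a gripper value outside its range is refused whole. The fingers move at their own pace and stop on an object; the grip force is fixed at half the most. Time passes only in rows, so rows that repeat a pose let the fingers close. It gives the time, the measured TCP pose, the force, the opening and the grip force at its end, in the units of the state.
- readout.observe(): the state, without advancing time (a new reading comes with each control period).
- read_camera(name): name is "scene" or "top" or "wrist"; returns a dict with "frame" (480x640x3 uint8, red, green, blue), "vertical_fov" (degrees; the focal length in pixels is half the picture's height over the tangent of half this angle, whatever the lens; pixels are square), "cx", "cy" (the principal point, pixels), "cam_to_world" (4x4, takes a point from camera to world coordinates). Camera axes: x right, y down, z forward; pixel columns grow to the right and rows downward; lengths in mm; the calibration is good to about 2 mm. The wrist camera is an equidistant fisheye: a pixel r from the principal point sees the ray r / f radians off the axis. A picture is of the moment at which its call begins. There is no depth.
- job.job_done(): hands the job in; it is judged then, once.
The state is a dict: "t": time; "joints": joint angles; "qvel": joint speeds; "effort": joint torques, N m; "eef_pos": TCP position; "eef_rot": TCP orientation; "wrist_force": force on the tool from outside, world axes, zero at the start; "torque": the same for the moment, N m; "width": finger opening in mm; "grasp_force": force on a finger pad.
Only numpy, scipy, OpenCV 4.12 (cv2) and the standard library are available. Lean on these libraries where they do the work, as an engineer would, in place of code of your own. Each camera call takes 0.05 s, during which the arm holds its last target. There are 200 camera calls.

### The job

A bronze flanged bushing is jammed under the two lips of the nest on the turntable. Pick up the hardwood block and use it, not the gripper, to knock the bushing sideways along the nest until its flange is fully out from under the lips and stands in the open pocket, then lay the block down on the bench, clear of the tray. Lift the bushing out, set it upright on its flange on the floor of the aluminium tray without dropping it, and leave the other things on the bench alone.

Things in the scene. Friction and masses are not known exactly. Their poses are not given: they have to be found in the camera images.
- jammed_bushing: The jammed bronze flanged bushing, standing upright in the turntable's nest: flange 60 mm across, 8 mm thick, at the bottom, body 40 mm across above it; 70 mm tall in all, with a narrow 16 mm blind bore in its top; about 0.75 kg. The lips squeeze its body by a spring: roughly 6 to 14 N moves it until past them, then less. Knock low, just above the lips: hit near its top it tilts and binds. Origin: centre of its underside; z along its axis, up.
- turntable: Grey cast turntable, 200 mm across, locked and fixed to the bench at any angle, with a steel nest (165 x 105 mm) on its disc. Origin: on its axis at bench level; z up, x along the nest's slot from the lips towards the open pocket. The nest's flat floor is 30 mm above the bench, its rails and end walls reach 40 mm, the lips 48 mm and their screw heads 50 mm: nothing stands higher.
- lips (a point): Middle of the two flat dark steel lips, at their top (48 mm above the bench), turntable x = -30 mm. They overhang the slot over 44 mm of its length (turntable x -52 to -8 mm) and cover the flange, so the bushing cannot be lifted; its body stands up through the 40 mm gap between them. The +y lip (stem with black knob) is sprung against the body. The bushing starts on the slot's centre line (y = 0), its axis at turntable x = -38 to -28 mm.
- pocket (a point): A point on the floor of the open pocket (30 mm above the bench), turntable x = +32 mm, y = 0: a good place for the bushing's axis before lifting. The flange is clear of the lips when its axis is beyond x = +24 mm; the pocket's end wall stops it at x = +40 mm.
- block: Loose hardwood knocking block, 100 mm long (its x), 40 mm wide (its y), 45 mm high, 0.17 kg, lying flat on the bench. Its long sides have dark lines; the 40 x 45 mm end faces do the knocking. Origin: centre of its underside, z up.
- block_center (a point): The centre of the hardwood block, 22.5 mm above its underside.
- tray: Shallow open aluminium tray fixed on the bench, outside 160 mm (its x) by 140 mm (its y), walls 4 mm thick and 25 mm high, with a flat floor 4 mm above the bench. Origin: centre of its underside.
- spare_bushing_a: A loose bronze flanged bushing of the same shape (70 mm tall, flange 60 mm), standing on the bench. Not part of the job. Origin: centre of its underside.
- spare_bushing_b: A loose bronze flanged bushing of the same shape (70 mm tall, flange 60 mm), standing on the bench. Not part of the job. Origin: centre of its underside.
- torque_multiplier: Black torque multiplier, a stepped cylinder 84 mm across and 140 mm tall standing on the bench with a steel reaction arm sticking out 120 mm to its +y side near the bottom; 3.5 kg. Not part of the job. Origin: centre of its underside.
- thread_gauge: Flat red plastic thread gauge, 157 mm long, 12 mm thick, lying on the bench. Not part of the job. Origin: underside, at the middle of its straight part.
There are look-alikes about, which are no part of the job. What is shaped like the block but pink or purple is not meant.

How it is judged:
By the outcome, as a careful person would: the job done as asked, in the order asked, and still so for the second after the job is handed in, with the robot touching nothing.
It also fails if it takes over 67 s, if anything falls off the work surface, if the arm or the gripper's body presses on something with over 40 N, if the wrist force passes 120 N, or if a joint passes its speed limit or range.

## Working session

There is one attempt and no reset: what is moved stays moved. The work goes in short steps, Python scripts to look and compute and a shell command to move; the robot and the scene stay as the last step left them, time stands still between calls to the robot, and variables do not carry over. Pictures are saved under pics/ and viewed, at most 10 in all, crops included, and the job is handed in when it is done.

```bash
mkdir -p pics
cat > h.py <<'E'
import numpy as np,cv2
from workcell import readout,read_camera,job
def shot(n,f):
    c=read_camera(n); cv2.imwrite('pics/'+f,c['frame'][:,:,::-1]); np.save('pics/'+f+'.npy',{k:c[k] for k in c if k!='frame'},allow_pickle=True)
def ray(f,u,v):
    c=np.load('pics/'+f+'.npy',allow_pickle=True).item(); F=240/np.tan(np.radians(c['vertical_fov'])/2)
    x,y=u-c['cx'],v-c['cy']
    if 'wrist' in f:
        r=np.hypot(x,y); a=r/F; d=np.array([np.sin(a)*x/max(r,1e-9),np.sin(a)*y/max(r,1e-9),np.cos(a)])
    else: d=np.array([x/F,y/F,1.])
    T=np.array(c['cam_to_world']); return T[:3,3],T[:3,:3]@d
def at(f,u,v,z):
    o,d=ray(f,u,v); return np.round(o+d*(z-o[2])/d[2],1)
def tri(*obs):
    A=np.zeros((3,3));b=np.zeros(3);R=[]
    for f,u,v in obs:
        o,d=ray(f,u,v); d=d/np.linalg.norm(d); P=np.eye(3)-np.outer(d,d);A+=P;b+=P@o;R.append((o,P))
    p=np.linalg.solve(A,b); return np.round(p,1),[round(float(np.linalg.norm(P@(p-o))),1) for o,P in R]
def proj(f,p):
    c=np.load('pics/'+f+'.npy',allow_pickle=True).item(); F=240/np.tan(np.radians(c['vertical_fov'])/2)
    T=np.array(c['cam_to_world']); q=T[:3,:3].T@(np.array(p,float)-T[:3,3])
    if 'wrist' in f:
        r=np.hypot(q[0],q[1]); a=np.arctan2(r,q[2]); return np.round([c['cx']+F*a*q[0]/r,c['cy']+F*a*q[1]/r],1)
    return np.round([c['cx']+F*q[0]/q[2],c['cy']+F*q[1]/q[2]],1)
E
python3 - <<'E'
from h import *
for n in('scene','top','wrist'): shot(n,n+'0.png')
for n in('scene','top'):
    c=np.load(f'pics/{n}0.png.npy',allow_pickle=True).item(); print(c)
s=readout.observe(); print(s)
E
```

```text
{'vertical_fov': 50.92066770791465, 'cx': 319.9170322449882, 'cy': 232.70481663460032, 'cam_to_world': array([[-5.61662445e-01,  6.87513388e-01, -4.60283217e-01,
         1.03246699e+03],
       [ 8.27319953e-01,  4.72596207e-01, -3.03635507e-01,
         3.52864306e+02],
       [ 8.77462627e-03, -5.51342150e-01, -8.34233085e-01,
         9.26271048e+02],
       [ 0.00000000e+00,  0.00000000e+00,  0.00000000e+00,
         1.00000000e+00]])}
{'vertical_fov': 51.94101106810926, 'cx': 324.1917111917576, 'cy': 238.82685554217406, 'cam_to_world': array([[-9.40698756e-03, -9.87249043e-01,  1.58905113e-01,
         3.70154136e+02],
       [-9.99354033e-01,  1.47939200e-02,  3.27514471e-02,
         3.10321442e+01],
       [-3.46846643e-02, -1.58494373e-01, -9.86750479e-01,
         1.08281264e+03],
       [ 0.00000000e+00,  0.00000000e+00,  0.00000000e+00,
         1.00000000e+00]])}
{'t': 0.15, 'joints': array([-7.70430374e+01,  5.25356276e+00,  7.05663460e+01,  3.38008532e-04,
        1.04267916e+02, -3.24948476e+00]), 'qvel': array([-0.02379523, -0.13189367, -0.24592911, -0.07114105, -0.0977022 ,
       -0.0298042 ]), 'effort': array([ 1.52581077e-03, -4.59372067e+01, -4.18526709e+01, -2.05654305e-05,
        9.59728612e-03,  5.90413862e-06]), 'eef_pos': array([ 167.40192782, -575.94433243,  230.40371979]), 'eef_rot': array([[ 9.60261896e-01,  2.79100298e-01, -3.38116492e-04],
       [ 2.79100487e-01, -9.60260737e-01,  1.49507788e-03],
       [ 9.25966912e-05, -1.53003480e-03, -9.99998825e-01]]), 'wrist_force': array([-0.56129454, -0.30098999,  0.28808077]), 'torque': array([-0.04736246,  0.01604519, -0.00670734]), 'grasp_force': 0.0, 'width': 85.35156855986601}
```

View pics/top0.png

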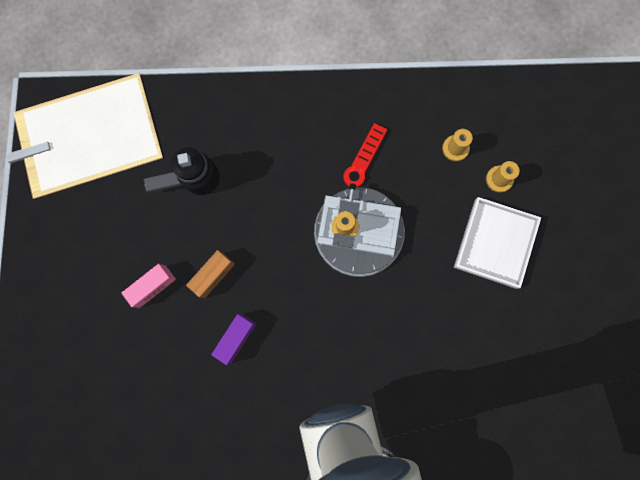

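View pics/scene0.png

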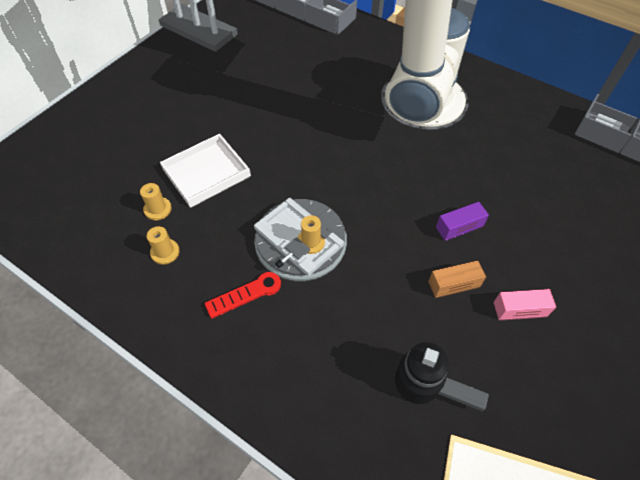

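Block candidates in the top view are pink (148,286), brown wood (210,274) and purple (233,339). Only the brown one fits "hardwood", since pink and purple are excluded. I'll confirm it and measure it in an enlarged crop. Jammed bushing: (344,222) in top and (311,233) in scene. Tray: (498,243) in top.

Run:
```python
import cv2,numpy as np
t=cv2.imread('pics/top0.png');s=cv2.imread('pics/scene0.png')
def cr(i,x,y,w,h): return cv2.resize(i[y:y+h,x:x+w],(400,300),interpolation=cv2.INTER_CUBIC)
cv2.imwrite('pics/crop.png',np.vstack([np.hstack([cr(t,175,240,80,60),cr(s,415,245,80,60)]),np.hstack([cr(t,300,180,120,90),cr(s,245,190,120,90)])]))
```

```text
(no output)
```

View pics/crop.png

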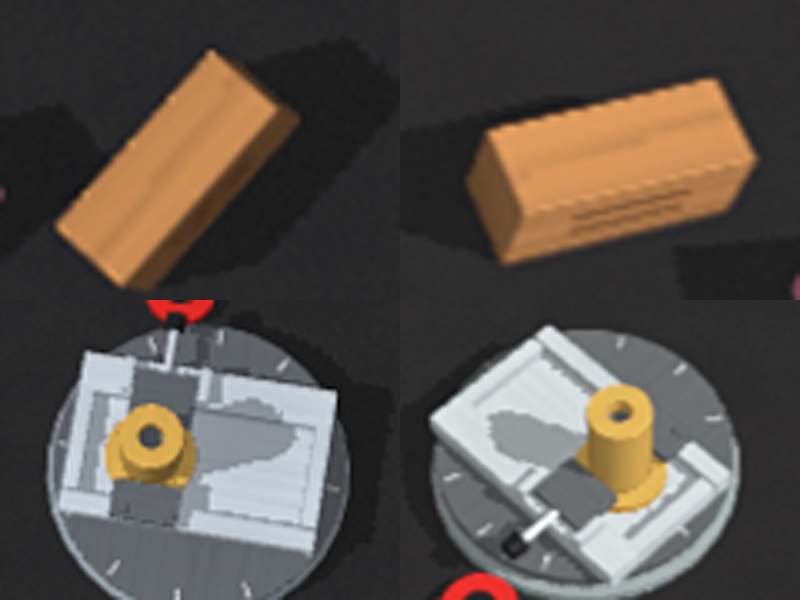

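The crop shows a brown block with dark lines on its long side, so it is the hardwood block. The bushing stands in the lips with the open pocket to its right in the top view, and the black knob is at the far (+y) side.

Run:
```python
from h import *
T='top0.png';S='scene0.png'
print('block top@45');B=[at(T,*p,45) for p in[(217.4,250),(231,261.6),(199.4,297.6),(186.4,285.6)]];print(*B,np.mean(B,0))
B2=[at(S,*p,45) for p in[(432.6,271),(478,260.6),(486,276.6),(440,287)]];print(*B2,np.mean(B2,0))
for A in(B,B2):
    A=np.array(A)[:,:2]; 
    for i in range(4):
        d=A[(i+1)%4]-A[i];print(np.hypot(*d).round(1),np.degrees(np.arctan2(d[1],d[0])).round(1))
# block corner triangulation
for a in [(217.4,250),(231,261.6),(199.4,297.6),(186.4,285.6)]:
    r=[(tri((T,*a),(S,*b))) for b in[(432.6,271),(478,260.6),(486,276.6),(440,287)]]
    print(min(r,key=lambda q:q[1][0]))
print('nest@40');N=[at(T,*p,40) for p in[(325.5,195.6),(401.1,207.6),(393.6,256.5),(318.6,244.5)]];print(*N,np.mean(N,0))
N2=[at(S,*p,40) for p in[(308.9,274.6),(254.6,226),(289.4,197.5),(344,242.5)]];print(*N2,np.mean(N2,0))
for A in(N,N2):
    A=np.array(A)[:,:2]
    for i in range(4):
        d=A[(i+1)%4]-A[i];print(np.hypot(*d).round(1),np.degrees(np.arctan2(d[1],d[0])).round(1))
print('bushing top',tri((T,345,220.8),(S,311.3,222.7)))
V=[at(T,*p,25) for p in[(477,198),(541,216),(521,288),(455,267)]];print('tray',*V,np.mean(V,0))
V=[at(S,*p,25) for p in[(220,136),(250,170),(190,205),(160,168)]];print('tray',*V,np.mean(V,0))
print('tray rim z',tri((T,477,198),(S,190,205)),tri((T,521,288),(S,220,136)))
print('others', at(T,148,286,45),at(T,233,339,45),at(T,457,145,10),at(T,503,177,10),at(T,355,177,12))
```

```text
block top@45
[516.5 294.7  45. ] [491.1 264.8  45. ] [415.5 330.5  45. ] [441.1 359.1  45. ] [466.05  312.275  45.   ]
[494.5 269.4  45. ] [420.7 334.4  45. ] [445.7 363.   45. ] [518.4 297.9  45. ] [469.825 316.175  45.   ]
39.2 -130.3
100.2 139.0
38.4 48.2
99.2 -40.5
98.3 138.6
38.0 48.8
97.6 -41.8
37.2 -130.0
(array([516.6, 296.7,  41. ]), [1.0, 1.0])
(array([491.3, 267.6,  38.6]), [1.4, 1.4])
(array([415.5, 333.6,  36.9]), [0.8, 0.8])
(array([441.3, 362.3,  37.6]), [0.9, 0.9])
nest@40
[633.3  61.9  40. ] [ 603.8 -100.8   40. ] [497.9 -81.4  40. ] [526.   77.7  40. ] [565.25 -10.65  40.  ]
[638.9  68.5  40. ] [607.9 -93.6  40. ] [504.6 -77.6  40. ] [535.3  85.3  40. ] [571.675  -4.35   40.   ]
165.4 -100.3
107.7 169.6
161.6 80.0
108.5 -8.4
165.0 -100.8
104.5 171.2
165.8 79.3
105.0 -9.2
bushing top (array([565. ,  22.1,  96.4]), [1.2, 1.2])
tray [ 625.7 -268.1   25. ] [ 583.4 -402.5   25. ] [ 429.1 -348.8   25. ] [ 475.4 -212.9   25. ] [ 528.4   -308.075   25.   ]
tray [ 439.  -336.2   25. ] [ 482.6 -207.9   25. ] [ 637.5 -254.    25. ] [ 596.9 -384.4   25. ] [ 539.    -295.625   25.   ]
tray rim z (array([ 629.2, -271.4,    3.8]), [3.0, 3.0]) (array([ 428.6, -352.1,    8.2]), [2.9, 2.9])
others [441.2 441.7  45. ] [329.1 257.3  45. ] [ 752.6 -234.9   10. ] [ 676.2 -332.4   10. ] [682.   -3.9  12. ]
```

Block ≈ (468,314) at yaw ≈ 139°, nest ≈ (568,-7) with slot direction ≈ -100°, tray ≈ (534,-302). The two views disagree by about 5 mm, so I'll refine with the wrist camera on the way.

```bash
cat >> h.py <<'E'
def go(p,yaw,**k):
    """print shift (units) and turn (units) to put TCP at p, tool x at yaw (deg), pointing down"""
    from scipy.spatial.transform import Rotation as Ro
    s=readout.observe(); R=np.array(s['eef_rot']); a=np.radians(yaw); c,n=np.cos(a),np.sin(a)
    G=np.array([[c,n,0],[n,-c,0],[0,0,-1.]])
    d=np.array(p)-s['eef_pos']
    print('t',round(s['t'],2),'pos',np.round(s['eef_pos'],1),'F',np.round(s['wrist_force'],1),'w',round(s['width'],1),
     'shift',np.round(R.T@d/200,4),'turn',np.round(Ro.from_matrix(R.T@G).as_rotvec()/np.pi,4),'rows',round(np.linalg.norm(d)/41.7,1))
E
python3 -m inch '{"xyz":[[1.0,-0.75,-0.2],[1.0,-0.75,-0.2],[1.0,-0.75,-0.2],[1.0,-0.75,-0.2],[1.0,-0.75,-0.2],[1.0,-0.75,-0.2],[1.0,-0.75,-0.2],[1.0,-0.75,-0.2]],"turn":[[0,0,-0.25],[0,0,-0.25],[0,0,-0.25],[0,0,-0.25],[0,0,-0.25],[0,0,-0.25],[0,0,-0.25],[0,0,-0.25]],"fingers":[1,1,1,1,1,1,1,1]}'
python3 -c "
from h import *
go([480,-130,270],80);print(readout.observe()['joints'].round(1))"
```

```text
t: 0.82
eef_pos: [319.2, -374.6, 272.2]
eef_rot: [[0.477, 0.879, 0.001], [0.879, -0.477, -0.001], [-0.001, 0.002, -1.0]]
wrist_force: [-0.5, -0.9, -0.8]
width: 85.3
grasp_force: 0.0
t 0.82 pos [ 319.2 -374.6  272.2] F [-0.5 -0.9 -0.8] w 85.3 shift [1.4584 0.1238 0.0104] turn [ 0.0005  0.0002 -0.1026] rows 7.0
[-53.5 -10.7  81.8   0.  108.8 -25.1]
```

```bash
python3 -m inch '{"xyz":[[1.0,0.1,0],[1.0,0.1,0],[1.0,0.1,0],[1.0,0.1,0],[1.0,0.1,0],[1.0,0.1,0]],"turn":[[0,0,-0.1],[0,0,-0.1],[0,0,-0.1],[0,0,-0.1],[0,0,-0.1],[0,0,-0.1]],"fingers":[1,1,1,1,1,1]}'
python3 -c "
from h import *
go([470,-40,270],80)"
```

```text
t: 1.32
eef_pos: [433.6, -207.2, 270.4]
eef_rot: [[0.184, 0.983, 0.0], [0.983, -0.184, 0.002], [0.002, -0.0, -1.0]]
wrist_force: [-0.4, 0.0, -0.3]
width: 85.7
grasp_force: 0.0
t 1.32 pos [ 433.6 -207.2  270.4] F [-0.4  0.  -0.3] w 85.7 shift [0.855  0.0248 0.0042] turn [-0.0001 -0.0008 -0.0034] rows 4.1
```

```bash
python3 -c "
from h import *
shot('wrist','wristA.png')"
python3 -m inch '{"xyz":[[0.85,0.05,0],[0.85,0.05,0],[0.85,0.05,0],[0.85,0.05,0],[0.85,0.05,0],[0.85,0.05,0]],"turn":[[0,0,0],[0,0,0],[0,0,0],[0,0,0],[0,0,0],[0,0,0]],"fingers":[1,1,1,1,1,1]}'
python3 - <<'E'
from h import *
shot('wrist','wristB.png')
a=cv2.imread('pics/wristA.png');b=cv2.imread('pics/wristB.png')
cv2.imwrite('pics/AB.png',np.hstack([cv2.resize(a,(400,300),interpolation=3),cv2.resize(b,(400,300),interpolation=3)]))
for f in('wristA.png','wristB.png'):
    print([proj(f,p) for p in[(468,314,45),(568,-7,40),(534,-302,25)]])
go([440,230,230],139)
E
```

```text
t: 1.87
eef_pos: [473.3, -45.3, 270.7]
eef_rot: [[0.186, 0.982, -0.001], [0.982, -0.186, -0.0], [-0.001, -0.001, -1.0]]
wrist_force: [-0.1, -0.3, -0.4]
width: 85.9
grasp_force: 0.0
[array([ 271.7, -192.9]), array([416.5,  -2.6]), array([424.5, 268.8])]
[array([ 255.4, -106. ]), array([408.2, 152.7]), array([403.7, 383.8])]
t 1.92 pos [473.1 -46.6 270.8] F [ 0.5  0.3 -0.3] w 85.4 shift [ 1.3276 -0.4224  0.2028] turn [-5.000e-04  1.000e-04 -3.324e-01] rows 6.8
```

View pics/AB.png

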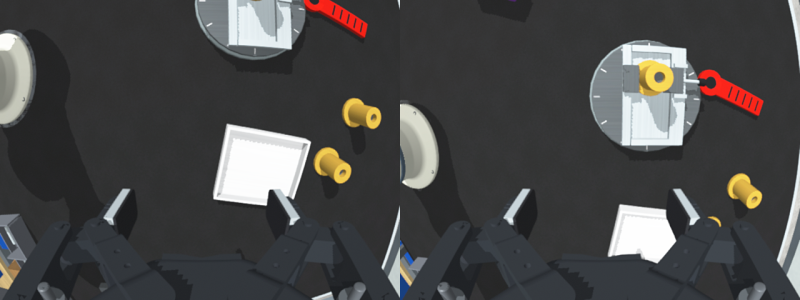

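```bash
python3 -m inch '{"xyz":[[1.0,0,0.1],[1.0,0,0.1],[1.0,0,0.1],[1.0,0,0.1],[1.0,0,0.1],[1.0,0,0.1],[1.0,0,0.1],[1.0,0,0.1]],"turn":[[0,0,-0.3],[0,0,-0.3],[0,0,-0.3],[0,0,-0.3],[0,0,-0.3],[0,0,-0.3],[0,0,-0.3],[0,0,-0.3]],"fingers":[1,1,1,1,1,1,1,1]}'
python3 - <<'E'
from h import *
shot('wrist','wristC.png')
print(proj('wristC.png',(468,314,45)))
go([520,265,235],139)
E
```

```text
t: 2.58
eef_pos: [511.4, 148.5, 250.5]
eef_rot: [[-0.687, 0.727, -0.001], [0.727, 0.687, -0.001], [-0.0, -0.002, -1.0]]
wrist_force: [-0.1, 0.1, -0.1]
width: 85.7
grasp_force: 0.0
[410.1  55.4]
t 2.63 pos [511.4 148.3 250.8] F [-0.3  0.4 -0.1] w 85.4 shift [0.3944 0.4325 0.0781] turn [-0.0004  0.0001 -0.0309] rows 2.8
```

```bash
python3 -m inch '{"xyz":[[0.4,0.43,0.08],[0.4,0.43,0.08],[0.4,0.43,0.08],[0.4,0.43,0.08],[0.4,0.43,0.08]],"turn":[[0,0,-0.031],[0,0,-0.031],[0,0,-0.031],[0,0,-0.031],[0,0,-0.031]],"fingers":[1,1,1,1,1]}'
python3 - <<'E'
from h import *
shot('wrist','wristD.png')
P=[]
for f,p in(('wristB.png',(568,-7,45)),('wristD.png',(468,314,45)),('wristC.png',(468,314,45)),('wristA.png',(534,-302,15))):
    u,v=proj(f,p); i=cv2.imread('pics/'+f); x=int(np.clip(u-80,0,480));y=int(np.clip(v-60,0,360)); print(f,x,y,u,v)
    P.append(cv2.resize(i[y:y+120,x:x+160],(400,300),interpolation=cv2.INTER_CUBIC))
cv2.imwrite('pics/crop2.png',np.vstack([np.hstack(P[:2]),np.hstack(P[2:])]))
E
```

```text
t: 3.05
eef_pos: [519.3, 267.1, 233.8]
eef_rot: [[-0.751, 0.661, -0.002], [0.661, 0.751, -0.002], [0.0, -0.003, -1.0]]
wrist_force: [-0.7, 0.6, -0.3]
width: 85.6
grasp_force: 0.0
wristB.png 329 93 409.3 153.1
wristD.png 243 77 323.3 137.8
wristC.png 330 0 410.1 55.4
wristA.png 342 205 422.3 265.8
```

View pics/crop2.png

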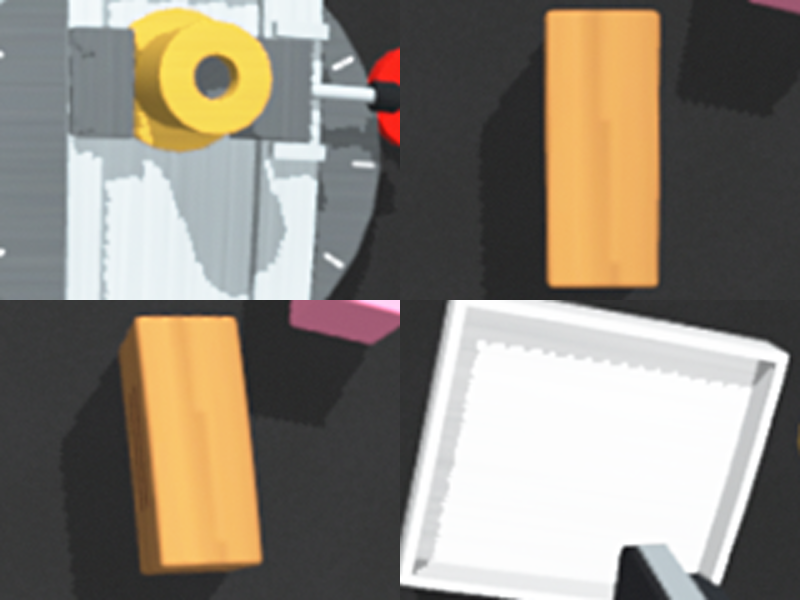

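Run:
```python
from h import *
D=lambda x,y:('wristD.png',243+(x-400)/2.5,77+y/2.5)
C=lambda x,y:('wristC.png',330+x/2.5,(y-300)/2.5)
B=lambda x,y:('wristB.png',329+x/2.5,93+y/2.5)
A=lambda x,y:('wristA.png',342+(x-400)/2.5,205+(y-300)/2.5)
dc=[D(547,11),D(658,11),D(658,287),D(548,287)];cc=[C(135,318),C(237,318),C(261,563),C(143,572)]
tp=[('top0.png',)+p for p in[(186.4,285.6),(199.4,297.6),(231,261.6),(217.4,250)]]
for a,b in zip(dc,cc): print(tri(a,b),end=' ')
for S in(dc,cc):
    P=np.array([at(*s,45) for s in S])[:,:2]; v=P[0]-P[3]+P[1]-P[2]; print('\nblk',P.mean(0).round(1),np.degrees(np.arctan2(v[1],v[0])).round(1),np.hypot(*v)/2)
print('bush wrist@100',at(*B(216,77),100),'top',at('top0.png',345,220.8,100),'scene',at('scene0.png',311.3,222.7,100))
print(tri(B(216,77),('top0.png',345,220.8)),tri(B(216,77),('scene0.png',311.3,222.7)))
print('lip -y outer corners',at(*B(70,29),48),at(*B(71,136),48),' gap edge',at(*B(134,30),48),at(*B(134,137),48))
print('lip +y',at(*B(312,37),48),at(*B(311,137),48))
print('rail near',at(*B(67,200),40),at(*B(320,200),40),at(*B(67,20),40))
print('tray rim',[at(*A(*p),25) for p in[(452,302),(788,354),(718,583),(402,583)]])
print('tray @ other', np.mean([at(*A(452,302),25),at(*A(718,583),25)],0))
go([468,314,150],139)
```

```text
(array([417.3, 333.5,  40.3]), [0.1, 0.1]) (array([443.7, 362.5,  43.4]), [0.4, 0.4]) (array([518.2, 297.3,  41.9]), [0.2, 0.2]) (array([492. , 264.5,  22.9]), [1.7, 1.7]) 
blk [467.7 315.2] 138.8 98.78512033702242

blk [467.  312.7] 136.5 98.9588298233159
bush wrist@100 [565.1  22.3 100. ] top [564.9  21.  100. ] scene [566.5  24.6 100. ]
(array([565. ,  21.7, 100. ]), [0.6, 0.6]) (array([565.4,  22.9,  97.5]), [0.7, 0.7])
lip -y outer corners [524.3  48.5  48. ] [517.2   7.1  48. ]  gap edge [548.9  44.2  48. ] [541.6   2.6  48. ]
lip +y [621.   32.2  48. ] [614.3  -8.   48. ]
rail near [511.8 -18.5  40. ] [617.6 -35.6  40. ] [524.7  52.7  40. ]
tray rim [array([ 474.9, -217.3,   25. ]), array([ 628. , -268.1,   25. ]), array([ 587. , -380.5,   25. ]), array([ 431.6, -345.5,   25. ])]
tray @ other [ 530.95 -298.9    25.  ]
t 3.1 pos [519.4 266.3 234.6] F [0.2 0.4 0.4] w 85.3 shift [0.3509 0.0097 0.4231] turn [-0.0005  0.0001 -0.0023] rows 2.6
```

Block at (467.7, 314.8), yaw 138.9°. Bushing axis at (565.2, 22.3), which is turntable x ≈ -32. The slot runs along yaw -100°. Now descending over the block.

```bash
python3 -m inch '{"xyz":[[0.354,0.008,0.4],[0.354,0.008,0.4],[0.354,0.008,0.4],[0.354,0.008,0.65],[0.354,0.008,0.85],[0.354,0.008,0.85],[0.354,0.008,0.85]],"turn":[[0,0,-0.002],[0,0,-0.002],[0,0,-0.002],[0,0,-0.002],[0,0,-0.002],[0,0,-0.002],[0,0,-0.002]],"fingers":[1,1,1,1,1,1,1]}'
python3 -c "
from h import *
go([467.7,314.8,5],138.9)"
```

```text
t: 3.68
eef_pos: [465.3, 312.9, 62.2]
eef_rot: [[-0.754, 0.657, -0.006], [0.657, 0.754, -0.004], [0.002, -0.007, -1.0]]
wrist_force: [-0.3, -0.7, 0.2]
width: 85.5
grasp_force: 0.0
t 3.68 pos [465.3 312.9  62.2] F [-0.3 -0.7  0.2] w 85.5 shift [-0.0036  0.017   0.286 ] turn [-0.0021 -0.0005  0.0003] rows 1.4
```

```bash
python3 -m inch '{"xyz":[[0,0.008,0.15],[0,0.008,0.25],[0,0.008,0.28],[0,0.008,0.28],[0,0.008,0.28],[0,0.008,0.28]],"turn":[[0,0,0],[0,0,0],[0,0,0],[0,0,0],[0,0,0],[0,0,0]],"fingers":[1,1,1,1,1,1]}'
python3 -c "
from h import *
go([467.7,314.8,5],138.9)"
```

```text
t: 4.18
eef_pos: [469.2, 317.7, 12.5]
eef_rot: [[-0.756, 0.655, 0.004], [0.655, 0.756, 0.002], [-0.001, 0.004, -1.0]]
wrist_force: [-0.7, -0.6, 0.4]
width: 85.2
grasp_force: 0.0
t 4.18 pos [469.2 317.7  12.5] F [-0.7 -0.6  0.4] w 85.2 shift [-0.0038 -0.0159  0.0373] turn [0.0013 0.0005 0.0011] rows 0.2
```

```bash
python3 -m inch '{"xyz":[[0,-0.006,0.03],[0,-0.006,0.03],[0,-0.006,0.03],[0,-0.006,0.03],[0,-0.006,0.03],[0,-0.006,0.03],[0,-0.006,0.03],[0,-0.006,0.03]],"turn":[[0,0,0],[0,0,0],[0,0,0],[0,0,0],[0,0,0],[0,0,0],[0,0,0],[0,0,0]],"fingers":[1,-1,-1,-1,-1,-1,-1,-1]}'
python3 -c "
from h import *
go([467.7,314.8,5],138.9)"
```

```text
t: 4.85
eef_pos: [466.8, 316.4, 3.6]
eef_rot: [[-0.756, 0.654, 0.0], [0.654, 0.756, 0.0], [-0.0, 0.001, -1.0]]
wrist_force: [0.6, 0.4, 2.4]
width: 39.6
grasp_force: 61.7
t 4.85 pos [466.8 316.4   3.6] F [0.6 0.4 2.4] w 39.6 shift [-0.0087 -0.0031 -0.0068] turn [0.0002 0.     0.0014] rows 0.1
```

Gripped. Now lifting and heading to the knocking start (turntable x = -120), about 60 mm up.

```bash
python3 -m inch '{"xyz":[[0,0,-0.2],[0,0,-0.35],[-0.25,-0.25,-0.4],[-0.4,-0.4,-0.4],[-0.5,-0.5,-0.4],[-0.5,-0.5,-0.4],[-0.5,-0.5,-0.4],[-0.5,-0.5,-0.4]],"turn":[[0,0,0],[0,0,0.04],[0,0,0.08],[0,0,0.12],[0,0,0.16],[0,0,0.2],[0,0,0.24],[0,0,0.24]],"fingers":[-1,-1,-1,-1,-1,-1,-1,-1]}'
python3 -c "
from h import *
go([580.6,110,75],80)"
```

```text
t: 5.52
eef_pos: [476.7, 173.8, 82.8]
eef_rot: [[-0.097, 0.995, -0.001], [0.995, 0.097, -0.0], [-0.0, -0.001, -1.0]]
wrist_force: [-0.2, 0.5, -1.6]
width: 39.5
grasp_force: 61.4
t 5.52 pos [476.7 173.8  82.8] F [-0.2  0.5 -1.6] w 39.5 shift [-0.3679  0.4863  0.0388] turn [-0.0002  0.      0.0863] rows 2.9
```

```bash
python3 -m inch '{"xyz":[[0,0.2,0],[-0.15,0.4,0],[-0.37,0.486,0],[-0.37,0.486,0],[-0.37,0.486,0.04],[-0.37,0.486,0.04],[-0.37,0.486,0.04]],"turn":[[0,0,0.03],[0,0,0.06],[0,0,0.086],[0,0,0.086],[0,0,0.086],[0,0,0.086],[0,0,0.086]],"fingers":[-1,-1,-1,-1,-1,-1,-1]}'
python3 - <<'E'
from h import *
go([580.6,110,57],80)
shot('scene','scene1.png');shot('wrist','wrist1.png')
a=cv2.imread('pics/scene1.png')[160:310,240:440];b=cv2.imread('pics/wrist1.png')
cv2.imwrite('pics/v1.png',np.hstack([cv2.resize(a,(400,300),interpolation=3),cv2.resize(b,(400,300))]))
E
```

```text
t: 6.1
eef_pos: [579.8, 112.7, 73.7]
eef_rot: [[0.163, 0.987, -0.003], [0.987, -0.163, 0.0], [-0.0, -0.003, -1.0]]
wrist_force: [0.7, -0.3, -2.1]
width: 39.6
grasp_force: 61.7
t 6.1 pos [579.8 112.7  73.7] F [ 0.7 -0.3 -2.1] w 39.6 shift [-0.0125  0.0062  0.0837] turn [-0.001   0.0001  0.0035] rows 0.4
```

View pics/v1.png

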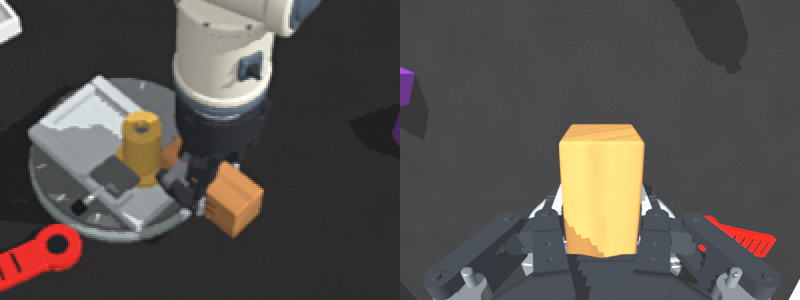

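The scene view shows the block held level behind the bushing and in line with the slot, and the wrist view shows the grip centred. Lowering and then pushing.

```bash
python3 -m inch '{"xyz":[[-0.01,0.006,0.06],[-0.01,0.006,0.08],[-0.01,0.006,0.08],[-0.01,0.006,0.08],[-0.04,0.006,0.08],[-0.06,0.006,0.08],[-0.06,0.006,0.08]],"turn":[[0,0,0.003],[0,0,0.003],[0,0,0.003],[0,0,0.003],[0,0,0.003],[0,0,0.003],[0,0,0.003]],"fingers":[-1,-1,-1,-1,-1,-1,-1]}'
python3 -c "
from h import *
go([566.3,27.9,57],80)"
```

```text
t: 6.78
eef_pos: [580.5, 98.6, 59.7]
eef_rot: [[0.176, 0.984, 0.001], [0.984, -0.176, -0.001], [-0.0, 0.001, -1.0]]
wrist_force: [0.5, -0.8, -1.8]
width: 39.6
grasp_force: 61.7
t 6.78 pos [580.5  98.6  59.7] F [ 0.5 -0.8 -1.8] w 39.6 shift [-0.3603 -0.0077  0.0136] turn [ 0.0002  0.0001 -0.0007] rows 1.7
```

```bash
python3 -m inch '{"xyz":[[-0.03,-0.008,0.012],[-0.06,-0.008,0.012],[-0.09,-0.008,0.012],[-0.12,-0.008,0.012],[-0.15,-0.008,0.012],[-0.18,-0.008,0.012],[-0.2,-0.008,0.012],[-0.2,-0.008,0.012]],"turn":[[0,0,0],[0,0,0],[0,0,0],[0,0,0],[0,0,0],[0,0,0],[0,0,0],[0,0,0]],"fingers":[-1,-1,-1,-1,-1,-1,-1,-1]}'
python3 -c "
from h import *
go([566.3,27.9,57],80)"
```

```text
t: 7.45
eef_pos: [571.4, 60.7, 57.0]
eef_rot: [[0.175, 0.985, -0.0], [0.985, -0.175, 0.002], [0.002, -0.001, -1.0]]
wrist_force: [-1.5, 3.2, -1.4]
width: 39.4
grasp_force: 61.6
t 7.45 pos [571.4  60.7  57. ] F [-1.5  3.2 -1.4] w 39.4 shift [-0.1658  0.0037 -0.0004] turn [-0.0002 -0.0005 -0.0004] rows 0.8
```

```bash
python3 -m inch '{"xyz":[[-0.03,0.003,0],[-0.06,0.003,0],[-0.09,0.003,0],[-0.12,0.003,0],[-0.15,0.003,0],[-0.166,0.003,0],[-0.166,0.003,0]],"turn":[[0,0,0],[0,0,0],[0,0,0],[0,0,0],[0,0,0],[0,0,0],[0,0,0]],"fingers":[-1,-1,-1,-1,-1,-1,-1]}'
python3 - <<'E'
from h import *
go([566.3,27.9,57],80)
shot('scene','scene2.png');shot('top','top2.png')
print(proj('scene2.png',(554.2,-41,100)),proj('top2.png',(554.2,-41,100)))
a=cv2.imread('pics/scene2.png')[180:300,235:395];b=cv2.imread('pics/top2.png')[170:290,290:450]
cv2.imwrite('pics/v2.png',np.hstack([cv2.resize(a,(400,300),interpolation=2),cv2.resize(b,(400,300),interpolation=2)]))
E
```

```text
t: 8.03
eef_pos: [566.5, 27.0, 56.9]
eef_rot: [[0.176, 0.984, 0.0], [0.984, -0.176, -0.0], [-0.0, 0.0, -1.0]]
wrist_force: [0.1, 1.8, -1.6]
width: 39.4
grasp_force: 61.6
t 8.03 pos [566.5  27.   56.9] F [ 0.1  1.8 -1.6] w 39.4 shift [ 0.0044 -0.002  -0.0006] turn [ 0.0001  0.0001 -0.0007] rows 0.0
[288.3 203.6] [375.8 225.5]
```

View pics/v2.png

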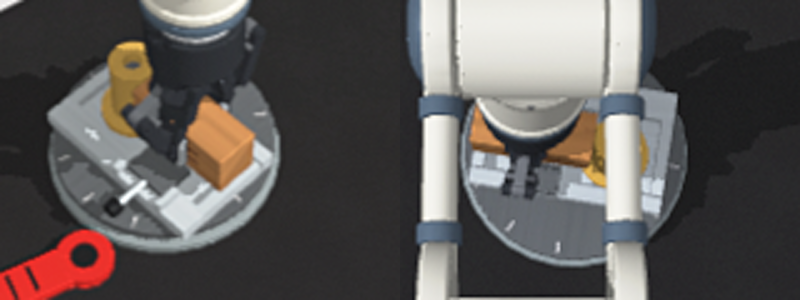

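The scene view shows the bushing standing upright with its bore at about (288,205). The flange is past the lips in the pocket. Backing off and lifting the block away.

```bash
python3 -m inch '{"xyz":[[0.05,0,0],[0.12,0,0],[0.15,0,0],[0.15,0,-0.15],[0.15,0,-0.3],[0.3,-0.2,-0.3],[0.45,-0.4,-0.3],[0.6,-0.6,-0.3]],"turn":[[0,0,0],[0,0,0],[0,0,0],[0,0,0],[0,0,0],[0,0,0],[0,0,0],[0,0,0]],"fingers":[-1,-1,-1,-1,-1,-1,-1,-1]}'
python3 - <<'E'
from h import *
p=at('scene2.png',288.2,205.2,100)-[1.3,2.3,0]; q=p[:2]; print(p,'turntable x',q@[-.1736,-.985]+87.8,'y',q@[.985,-.1736]-552.8)
go([440,170,60],80)
E
```

```text
t: 8.8
eef_pos: [485.8, 150.1, 117.6]
eef_rot: [[0.176, 0.984, 0.001], [0.984, -0.176, 0.0], [0.001, 0.001, -1.0]]
wrist_force: [-0.5, 2.1, -2.6]
width: 39.7
grasp_force: 61.9
[556.3 -41.1 100. ] turntable x 31.70981999999998 y 2.290460000000053
t 8.8 pos [485.8 150.1 117.6] F [-0.5  2.1 -2.6] w 39.7 shift [ 0.0577 -0.2434  0.2876] turn [ 0.0003 -0.0002 -0.0007] rows 1.8
```

```bash
python3 -m inch '{"xyz":[[0.058,-0.15,0],[0.058,-0.243,0.1],[0.058,-0.243,0.3],[0.058,-0.243,0.4],[0.058,-0.243,0.48],[0.058,-0.243,0.5],[0.058,-0.243,0.5],[0.058,-0.243,0.5]],"turn":[[0,0,0],[0,0,0],[0,0,0],[0,0,0],[0,0,0],[0,0,0],[0,0,0],[0,0,0]],"fingers":[-1,-1,-1,-1,-1,-1,-1,-1]}'
python3 -c "
from h import *
go([440,170,4.5],80)"
```

```text
t: 9.47
eef_pos: [441.1, 169.0, 17.8]
eef_rot: [[0.174, 0.985, 0.001], [0.985, -0.174, 0.0], [0.0, 0.001, -1.0]]
wrist_force: [1.8, 0.0, -1.2]
width: 39.4
grasp_force: 61.8
t 9.47 pos [441.1 169.   17.8] F [ 1.8  0.  -1.2] w 39.4 shift [ 0.0039 -0.0064  0.0667] turn [ 0.0003 -0.0001 -0.0003] rows 0.3
```

```bash
python3 -m inch '{"xyz":[[0,0,0.03],[0,0,0.05],[0,0,0.06],[0,0,0.065],[0,0,0.068],[0,0,0.068],[0,0,0.068]],"turn":[[0,0,0],[0,0,0],[0,0,0],[0,0,0],[0,0,0],[0,0,0],[0,0,0]],"fingers":[-1,-1,-1,-1,-1,-1,-1]}'
```

```text
t: 10.05
eef_pos: [440.8, 168.5, 3.6]
eef_rot: [[0.175, 0.985, 0.0], [0.985, -0.175, -0.0], [0.0, 0.0, -1.0]]
wrist_force: [-1.1, -0.7, 0.5]
width: 39.4
grasp_force: 62.0
```

Contact at z = 3.6, the same height as at pickup. Releasing and rising.

```bash
python3 -m inch '{"xyz":[[0,0,0],[0,0,0],[0,0,0],[0,0,0],[0,0,-0.15],[0,0,-0.35],[0,0,-0.55],[0,0,-0.75]],"turn":[[0,0,0],[0,0,0],[0,0,0],[0,0,0],[0,0,0],[0,0,0],[0,0,0],[0,0,0]],"fingers":[1,1,1,1,1,1,1,1]}'
python3 -c "
from h import *
go([555.3,-41,170],80)"
```

```text
t: 10.72
eef_pos: [440.2, 168.4, 154.8]
eef_rot: [[0.175, 0.985, -0.001], [0.985, -0.175, -0.0], [-0.0, -0.0, -1.0]]
wrist_force: [1.3, 0.8, -0.8]
width: 85.3
grasp_force: 0.0
t 10.72 pos [440.2 168.4 154.8] F [ 1.3  0.8 -0.8] w 85.3 shift [-0.93    0.7497 -0.0762] turn [-0.0002  0.0001 -0.0004] rows 5.7
```

```bash
python3 -m inch '{"xyz":[[-0.93,0.75,-0.15],[-0.93,0.75,-0.15],[-0.93,0.75,-0.15],[-0.93,0.75,-0.15],[-0.93,0.75,-0.15],[-0.93,0.75,-0.15],[-0.93,0.75,-0.15],[-0.93,0.75,-0.15]],"turn":[[0,0,0],[0,0,0],[0,0,0],[0,0,0],[0,0,0],[0,0,0],[0,0,0],[0,0,0]],"fingers":[1,1,1,1,1,1,1,1]}'
python3 - <<'E'
from h import *
shot('wrist','wrist3.png')
u,v=proj('wrist3.png',(555.3,-41,100));print(u,v)
i=cv2.imread('pics/wrist3.png');x,y=int(np.clip(u-160,0,320)),int(np.clip(v-120,0,240));print(x,y)
cv2.imwrite('pics/v3.png',cv2.resize(i[y:y+240,x:x+320],(800,600),interpolation=2))
go([555.3,-41,62],80)
E
```

```text
t: 11.38
eef_pos: [556.2, -42.5, 182.9]
eef_rot: [[0.178, 0.984, -0.001], [0.984, -0.178, 0.0], [0.0, -0.001, -1.0]]
wrist_force: [0.8, 1.0, -0.7]
width: 85.0
grasp_force: 0.0
321.4 250.0
161 130
t 11.43 pos [555.8 -41.3 182.9] F [-0.9 -0.1 -0.3] w 85.1 shift [ 0.0007 -0.0022  0.6045] turn [-0.0003 -0.0001 -0.0009] rows 2.9
```

View pics/v3.png

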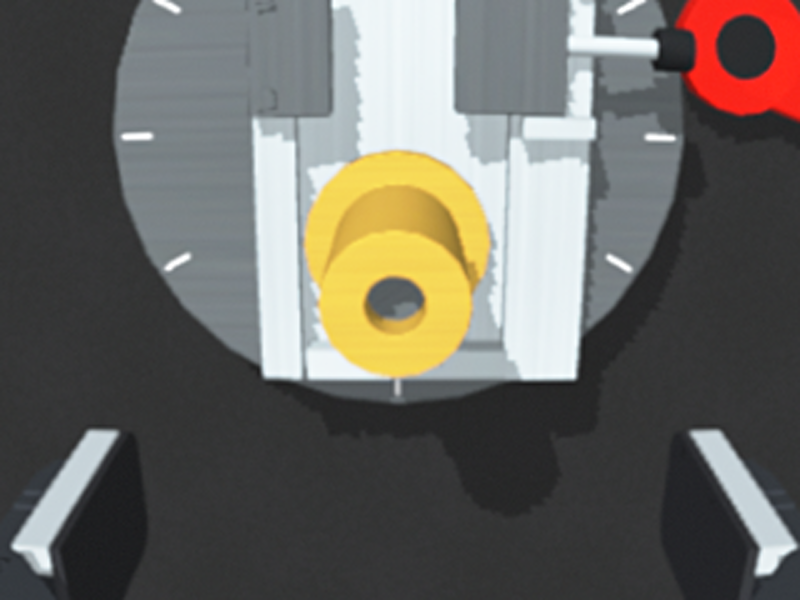

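The wrist view shows the bore at (395,302) in the crop, centred between the fingers to about 1.5 mm. The flange, upper edge at row 152, is clear of the lips, edge at row 112. Descending to grip.

```bash
python3 -m inch '{"xyz":[[0,-0.007,0.15],[0,-0.007,0.33],[0,-0.007,0.48],[0,-0.007,0.58],[0,-0.007,0.63],[0,-0.007,0.64],[0,-0.007,0.64],[0,-0.007,0.64]],"turn":[[0,0,0],[0,0,0],[0,0,0],[0,0,0],[0,0,0],[0,0,0],[0,0,0],[0,0,0]],"fingers":[1,1,1,1,1,1,1,1]}'
python3 -m inch '{"xyz":[[0,0,0],[0,0,0],[0,0,0],[0,0,0],[0,0,0],[0,0,0],[0,0,0],[0,0,0]],"turn":[[0,0,0],[0,0,0],[0,0,0],[0,0,0],[0,0,0],[0,0,0],[0,0,0],[0,0,0]],"fingers":[-1,-1,-1,-1,-1,-1,-1,-1]}'
```

```text
t: 12.1
eef_pos: [555.4, -40.3, 57.3]
eef_rot: [[0.174, 0.985, 0.003], [0.985, -0.174, -0.0], [0.0, 0.003, -1.0]]
wrist_force: [1.0, 0.5, -0.7]
width: 85.2
grasp_force: 0.0
t: 12.77
eef_pos: [554.6, -40.7, 56.4]
eef_rot: [[0.175, 0.985, 0.001], [0.985, -0.175, -0.0], [0.0, 0.001, -1.0]]
wrist_force: [-2.7, 0.3, 5.4]
width: 38.6
grasp_force: 61.3
```

```bash
python3 -m inch '{"xyz":[[0,0,-0.03],[0,0,-0.1],[0,0,-0.2],[0,0,-0.32],[-0.1,0,-0.35],[-0.25,0,-0.35],[-0.42,0,-0.35],[-0.6,0,-0.35]],"turn":[[0,0,0],[0,0,0],[0,0,0],[0,0,0],[0,0,0],[0,0,0],[0,0,0],[0,0,0]],"fingers":[-1,-1,-1,-1,-1,-1,-1,-1]}'
python3 -c "
from h import *
go([532,-301,90],80)"
```

```text
t: 13.43
eef_pos: [532.4, -159.0, 123.4]
eef_rot: [[0.173, 0.985, -0.003], [0.985, -0.173, 0.001], [0.001, -0.003, -1.0]]
wrist_force: [0.5, -0.6, -8.6]
width: 39.2
grasp_force: 62.5
t 13.43 pos [ 532.4 -159.   123.4] F [ 0.5 -0.6 -8.6] w 39.2 shift [-0.6998  0.1217  0.1658] turn [-0.0011 -0.0003  0.0001] rows 3.5
```

```bash
python3 -m inch '{"xyz":[[-0.15,0.03,0],[-0.3,0.06,0],[-0.45,0.09,0],[-0.58,0.11,0],[-0.66,0.12,0.05],[-0.7,0.12,0.15],[-0.7,0.12,0.2],[-0.7,0.12,0.2]],"turn":[[0,0,0],[0,0,0],[0,0,0],[0,0,0],[0,0,0],[0,0,0],[0,0,0],[0,0,0]],"fingers":[-1,-1,-1,-1,-1,-1,-1,-1]}'
python3 - <<'E'
from h import *
go([532,-301,30.4],80)
shot('scene','scene4.png');shot('top','top4.png')
a=cv2.imread('pics/scene4.png')[110:260,110:310];b=cv2.imread('pics/top4.png')[170:320,420:620]
cv2.imwrite('pics/v4.png',np.hstack([cv2.resize(a,(400,300),interpolation=2),cv2.resize(b,(400,300),interpolation=2)]))
E
```

```text
t: 14.1
eef_pos: [529.9, -299.1, 78.9]
eef_rot: [[0.176, 0.984, -0.009], [0.984, -0.176, 0.006], [0.005, -0.01, -1.0]]
wrist_force: [-0.5, 0.6, -9.7]
width: 38.5
grasp_force: 62.4
t 14.1 pos [ 529.9 -299.1   78.9] F [-0.5  0.6 -9.7] w 38.5 shift [-0.0086  0.0142  0.2426] turn [-0.003  -0.0015 -0.0007] rows 1.2
```

View pics/v4.png

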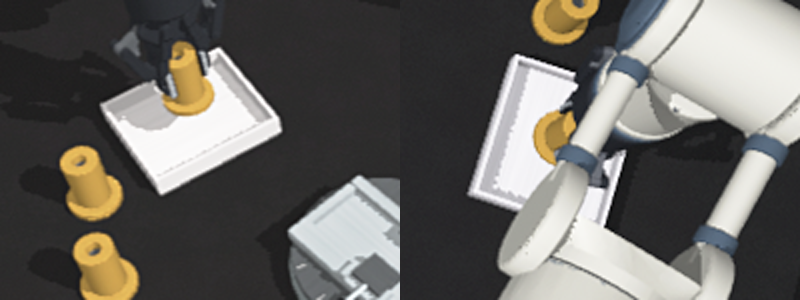

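Both views show the bushing upright over the middle of the tray, inside its walls. Lowering.

```bash
python3 -m inch '{"xyz":[[0,0,0.05],[0,0,0.1],[0,0,0.15],[0,0,0.18],[0,0,0.2],[0,0,0.205],[0,0,0.205],[0,0,0.205]],"turn":[[0,0,0],[0,0,0],[0,0,0],[0,0,0],[0,0,0],[0,0,0],[0,0,0],[0,0,0]],"fingers":[-1,-1,-1,-1,-1,-1,-1,-1]}'
python3 -c "
from h import *
go([532,-301,30.4],80)"
```

```text
t: 14.87
eef_pos: [532.8, -301.0, 44.7]
eef_rot: [[0.175, 0.985, 0.001], [0.985, -0.175, -0.0], [-0.0, 0.001, -1.0]]
wrist_force: [-0.2, 0.4, -6.7]
width: 38.8
grasp_force: 62.5
t 14.87 pos [ 532.8 -301.    44.7] F [-0.2  0.4 -6.7] w 38.8 shift [-0.0007 -0.004   0.0717] turn [ 0.0002  0.0001 -0.0004] rows 0.3
```

```bash
python3 -m inch '{"xyz":[[0,0,0.02],[0,0,0.035],[0,0,0.045],[0,0,0.055],[0,0,0.06],[0,0,0.065],[0,0,0.065],[0,0,0.065]],"turn":[[0,0,0],[0,0,0],[0,0,0],[0,0,0],[0,0,0],[0,0,0],[0,0,0],[0,0,0]],"fingers":[-1,-1,-1,-1,-1,-1,-1,-1]}'
```

```text
t: 15.53
eef_pos: [532.6, -300.8, 31.3]
eef_rot: [[0.175, 0.985, 0.0], [0.985, -0.175, 0.0], [0.0, 0.0, -1.0]]
wrist_force: [-0.0, 0.0, -9.2]
width: 39.1
grasp_force: 62.5
```

Still hanging (Fz = -9), so I'll creep down until it touches.

```bash
python3 -m inch '{"xyz":[[0,0,0.003],[0,0,0.005],[0,0,0.007],[0,0,0.007]],"turn":[[0,0,0],[0,0,0],[0,0,0],[0,0,0]],"fingers":[-1,-1,-1,-1]}'
```

```text
t: 15.87
eef_pos: [532.7, -300.9, 30.4]
eef_rot: [[0.175, 0.985, 0.0], [0.985, -0.175, -0.0], [-0.0, 0.0, -1.0]]
wrist_force: [-1.3, 0.5, -5.6]
width: 38.7
grasp_force: 62.6
```

```bash
python3 -m inch '{"xyz":[[0,0,0.002],[0,0,0.004],[0,0,0.004],[0,0,0.004]],"turn":[[0,0,0],[0,0,0],[0,0,0],[0,0,0]],"fingers":[-1,-1,-1,-1]}'
```

```text
t: 16.2
eef_pos: [532.7, -300.9, 30.4]
eef_rot: [[0.175, 0.985, 0.001], [0.985, -0.175, -0.001], [-0.0, 0.001, -1.0]]
wrist_force: [-5.0, 2.8, 2.2]
width: 38.6
grasp_force: 63.0
```

It has touched down (force reversed, z stopped). Releasing and rising.

```bash
python3 -m inch '{"xyz":[[0,0,0],[0,0,0],[0,0,0],[0,0,0],[0,0,0],[0,0,-0.1],[0,0,-0.25],[0,0,-0.4]],"turn":[[0,0,0],[0,0,0],[0,0,0],[0,0,0],[0,0,0],[0,0,0],[0,0,0],[0,0,0]],"fingers":[1,1,1,1,1,1,1,1]}'
python3 -m inch '{"xyz":[[0.1,0,-0.2],[0.4,0,-0.4],[0.6,0,-0.6],[0.8,0,-0.6],[1,0,-0.6],[1,0,-0.6],[1,0,-0.6]],"turn":[[0,0,0],[0,0,0],[0,0,0],[0,0,0],[0,0,0],[0,0,0],[0,0,0]],"fingers":[1,1,1,1,1,1,1]}'
python3 -c "
from h import *
shot('scene','scene5.png')"
```

```text
t: 16.87
eef_pos: [531.9, -300.4, 108.6]
eef_rot: [[0.175, 0.985, -0.002], [0.985, -0.175, 0.002], [0.001, -0.003, -1.0]]
wrist_force: [0.8, -0.7, 0.5]
width: 85.6
grasp_force: 0.0
t: 17.45
eef_pos: [569.1, -97.9, 231.9]
eef_rot: [[0.168, 0.986, 0.005], [0.986, -0.168, 0.002], [0.003, 0.004, -1.0]]
wrist_force: [0.4, 0.6, 0.2]
width: 85.5
grasp_force: 0.0
```

View pics/scene5.png

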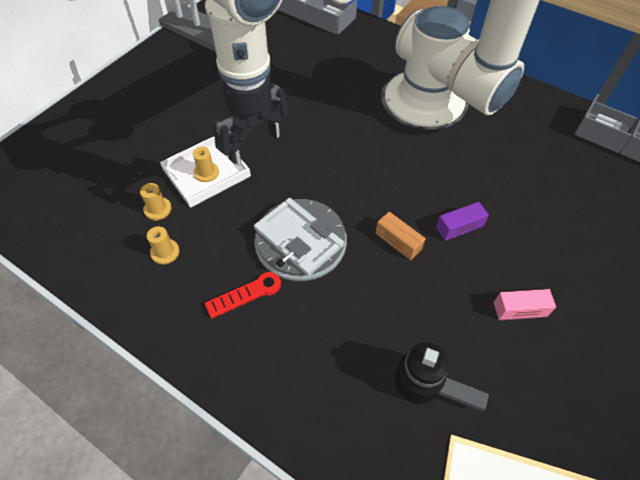

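The bushing stands upright in the tray at (205,165). The block lies on the bench at (400,236), and everything else is where it was.

```bash
python3 -c "
from h import *
print(job.job_done())"
```

```text
the job is handed in; nothing more can be done
None
```

I knocked the bushing clear of the lips with the hardwood block, laid the block on the bench clear of the tray, set the bushing upright on the tray floor, and handed the job in at about 17.5 s; the judge's result was not shown.

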